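Load a wood block into a spring stop until the pawl clicks behind it

TASK

Pick up the small wood block lying on the right of the bench, lay it lengthwise on the bed in the open mouth of the metal work stop and push it along the channel, past the sprung brass pawl and against the red spring buffer, until the pawl clicks out behind it. Feel for the click and stop there: the buffer must not be pressed with more than about 15 N. Let go, leaving the block flat in the channel, held by the pawl, and leave the glue bottle, tape measure and black screwdriver alone.

Things in the scene. Friction and masses are not known exactly. Their poses are not given: they have to be found in the camera images.
- block: plain wood offcut, 40 x 80 x 40 mm (x, y, z), about 70 g, loose on the bench. Origin at the centre of its underside, y along its 80 mm length (either end may go first). Its friction on everything is about 0.6, so pressing it down while pushing adds drag
- fixture: work stop fixed to the bench: aluminium bed 305 x 124 mm, top 8 mm above the origin. Origin on the bench under the middle of the channel, x along the channel away from the mouth (the pushing direction), z up. Steel rails, tops 22 mm above the bench, stand 43 mm apart from x = -0.06 to +0.06 m and flare from there to a 72 mm wide mouth at x = -0.114; before that the bed is open to x = -0.15
- mouth (a point): point on the top of the bed in the mouth of the channel, at x = -0.10, y = 0, z = 0.008 in the frame of the fixture: a good place to lay the block's centre
- channel (a point): point on the top of the bed in the middle of the channel, above the fixture's origin. A blue head, clamped anywhere along 36 mm in x (not reported, differs each time), carries pawl (left, +y side) and buffer (far end). The latched block's centre lies 20 to 56 mm in +x of here. Beside the channel nothing is over 22 mm high; the buffer housing at its far end is 49 mm
- pawl (a joint): how far the brass pawl is pushed back out of the channel, m: 0 = fully out (as at the start), about 0.005 to 0.008 while the block slides past, back to 0 when it has clicked out behind the block. Its light spring presses 0.8 to 1.6 N sideways; its slope faces the mouth, its square side blocks the return. Pushing past it takes about 1 to 3 N
- buffer (a joint): how far the red buffer (22 mm wide, 12 mm left of the channel's middle, 34 mm above the bench) is pressed in, m: 0 = free. It pushes back with 2 N plus 2 N per mm. The pawl clicks out behind the block once the buffer is pressed 4 mm (10 N; channel drag adds 2 to 12 N to the push); beyond 7.5 mm (17 N) is too far, the hard end is 11.5 mm. Let go, the latched block rests on the pawl at about 4 mm
- glue: glue bottle, white with orange cap, 52 mm wide, 150 mm tall, a bystander; origin at the centre of its underside
- tape: yellow tape measure, 62 x 94 x 38 mm, a bystander; origin at the centre of its underside
- driver: black screwdriver, 168 mm long, lying on the bench, a bystander; origin under its middle
Not all that is in view belongs to the job. Leave any blue look-alike of the block alone.

How it is judged:
On the way, in this order (a step that is already met when the one before it is completed fails the run):
1. the block lies lengthwise on the bed in front of the pawl, in the mouth of the channel (x of block in the frame of fixture between -0.14 and -0.06 m and y of block in the frame of fixture between -0.02 and 0.02 m and z of block in the frame of fixture below 0.013 m and angle between the y axis of block and the x axis of fixture, either way round below 0.3 rad), for 0.1 s.
2. the block, sliding along the channel, pushes the pawl aside (value of joint pawl above 0.0035 m and x of block in the frame of fixture above -0.07 m), for 0.1 s.
At the end, for the whole second after the job is handed in: The pawl is out behind the block (within 3 mm of fully out), the buffer is held pressed in by 2.5 to 6.5 mm, and the block lies flat on the bed (within 4 mm and 0.06 rad), along the channel within 0.08 rad, at rest (value of joint pawl below 0.003 m and value of joint buffer between 0.0025 and 0.0065 m and x of block in the frame of fixture above 0.015 m and z of block in the frame of fixture below 0.012 m and angle between block's own z axis and vertical below 0.06 rad and angle between the y axis of block and the x axis of fixture, either way round below 0.08 rad and linear speed of block below 0.01 m/s); the robot touches nothing.
It fails at once if the buffer is squeezed more than 7.5 mm (value of joint buffer above 0.0075 m).
It fails at once if the glue bottle is moved more than 20 mm or tipped (distance of glue from where it was at the start of the episode above 0.02 m or angle between glue's own z axis and vertical above 0.3 rad).
It fails at once if the tape measure is moved more than 20 mm (distance of tape from where it was at the start of the episode above 0.02 m).
It fails at once if the screwdriver is moved more than 20 mm (distance of driver from where it was at the start of the episode above 0.02 m).
It also fails if it takes over 72 s, if anything falls off the work surface, if the arm or the gripper's body presses on something with over 40 N, if the wrist force passes 120 N, or if a joint passes its speed limit or range.

ROBOT

A 6-joint arm with a two-finger parallel gripper is mounted at the origin on a cart in front of the work surface, level with it; the furniture and walls round the work are solid. World frame = base frame: x ahead of the robot, y to its left, z up, the work surface at z = 0. Lengths are in m, angles in rad, forces in N, time in s.
With the tool pointing down it reaches from about 0.35 to 0.85 m from the base axis. Payload 8.1 kg.
Tool frame: the origin (TCP) lies at the centre of the arm's flange, where the gripper is bolted on; the fingertips stand 186 mm ahead of it and the grasp point (between the pads) lies 167 mm ahead of it; z points along the fingers, y is the line along which they close (so a half turn about z gives the same grasp; the last joint's range is limited). The gripper opens to 93 mm and grips with 3 to 60 N. Pads are 15 mm wide; open, the fingers measure 128 mm over their backs; the gripper's body (75 mm by 188 mm) begins 65 mm behind the grasp point.
Start: joints at [-0.085, 0.13, 1.488, -0, 1.523, -0.085], TCP at [0.6, 0, 0.405] pointing down, gripper open.
Joint ranges: [-2.96, 2.96], [-0.89, 2.26], [0.02, 2.5], [-1.34, 4.48], [0, 2.73], [-2.66, 2.66]. Speed limits (rad/s): [2.39, 2.39, 2.79, 3.14, 3.14, 3.14].

INTERFACE

Orientations are given as a rotation vector (axis times angle).
In Python, from plant import robot gives the robot as it stands.
- The arm moves only by the tool apply_moves, never from a script. Its argument "series" is a list of rows, each a list of 2 entries, a list of its own where there are three numbers: the shift along the tool's x, y, z in mm, then the turn, a rotation vector about the tool's x, y, z in rad. A call has 1 to 12 rows; each row shifts and turns the commanded pose from where the row before left it, along the tool's axes as they then stand; what a row does not reach is not made up. A row lasts 1/12 s, in which the tool goes at most 41.7 mm and 7.16 degrees, less where a joint would pass 70% of its speed; a pose out of reach is approached as far as the arm can. A call is refused whole if a number of a shift passes 41.7 or a number of a turn 0.125, either way. A call with a gripper value outside its range is refused whole. "claw" is the opening, from 0 (shut) to 1 (fully open), set as the call begins (left out, the last holds). The fingers move at their own pace and stop on an object; "newtons" is the grip in N (left out, the last holds). Time passes only in rows, so rows that do not move let the fingers close. It gives the time, the measured TCP pose, the force, the opening and the grip force at its end, in the units of the state.
- robot.read_state(): the state, without advancing time (a new reading comes with each control period).
- robot.read_camera(name): name is "scene" or "side" or "wrist"; returns (picture, depth): 480x640x3 uint8, blue, green, red; 480x640 float32, m along the optical axis (not along the pixel's ray), 0 where there is no reading.
- robot.calibration(name): a dict with "fx", "fy", "cx", "cy" (pixels), "extrinsics" (4x4, takes a point from world to camera coordinates). Camera axes: x right, y down, z forward; pixel columns grow to the right and rows downward; lengths in m; the calibration is good to about 2 mm. The wrist camera is an equidistant fisheye: a pixel r from the principal point sees the ray r / f radians off the axis. A picture is of the moment at which its call begins: read the wrist's pose just before it. calibration takes no time and is no camera call; for the wrist camera it gives the pose at the moment of the call.
- robot.close_job(): hands the job in; it is judged then, once.
The state is a dict: "t": time; "q": joint angles; "dq": joint speeds; "joint_torque": joint torques, N m; "tool_pos": TCP position; "orientation": TCP orientation; "force": force on the tool from outside, world axes, zero at the start; "wrist_torque": the same for the moment, N m; "opening": finger opening in m; "gripper_force": force on a finger pad.
Only numpy, scipy, OpenCV 4.12 (cv2) and the standard library are available. Lean on these libraries where they do the work, as an engineer would, in place of code of your own. Each camera call takes 0.05 s, during which the arm holds its last target. There are 200 camera calls.

## Working session

There is one attempt and no reset: what is moved stays moved. The work goes in short steps, Python scripts to look and compute and a tool call to move; the robot and the scene stay as the last step left them, time stands still between calls to the robot, and variables do not carry over. Pictures are saved under pics/ and viewed, at most 10 in all, crops included, and the job is handed in when it is done.

Besides the shell and the picture viewer there is one more tool, called after "Emit:" in YAML: its name, and indented under it one key for each argument. apply_moves: Moves the arm, as the interface text tells. Its arguments: {"type":"object","properties":{"series":{"type":"array"},"claw":{"type":"number"},"newtons":{"type":"number"}},"required":["series"]}

```bash
mkdir -p pics
cat > h.py <<'E'
import numpy as np,cv2
from plant import robot
def cloud(n):
    p,d=robot.read_camera(n);c=robot.calibration(n)
    v,u=np.mgrid[:480,:640]
    X=np.stack([(u-c['cx'])/c['fx']*d,(v-c['cy'])/c['fy']*d,d],-1)
    E=np.array(c['extrinsics']);W=(X-E[:3,3])@E[:3,:3]
    W[d==0]=np.nan
    return p,W
E
python3 - <<'E'
from h import *
s=robot.read_state();print(s['t'],s['tool_pos'],s['orientation'],s['force'])
for n in('scene','side'):
    p,W=cloud(n);cv2.imwrite(f'pics/{n}0.png',p);np.savez(f'{n}0.npz',p=p,W=W)
    c=robot.calibration(n);E=np.array(c['extrinsics']);print(n,-E[:3,:3].T@E[:3,3],E[2,:3])
E
```

```text
0.0 [5.99761473e-01 7.25591423e-05 4.03700444e-01] [-2.22040136e+00 -2.22051313e+00  1.90297240e-03] [0.16303961 0.41751893 1.01999832]
scene [-0.31927506 -0.55108547  1.22912177] [ 0.56011844  0.33902103 -0.75586511]
side [0.34758178 1.23100894 0.7107259 ] [ 0.14087326 -0.88186507 -0.44996524]
```

View pics/scene0.png

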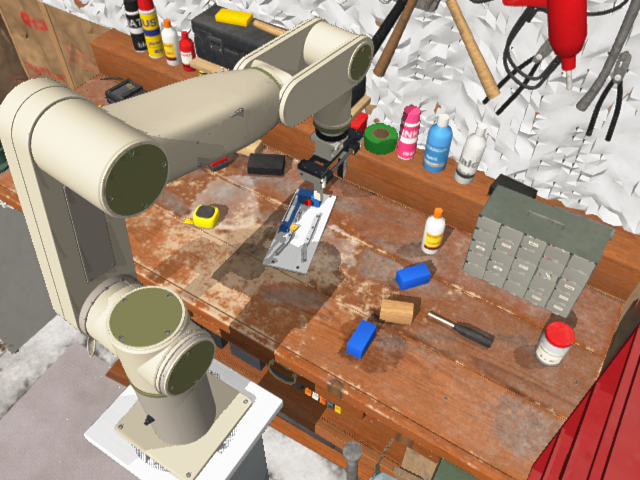

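View pics/side0.png

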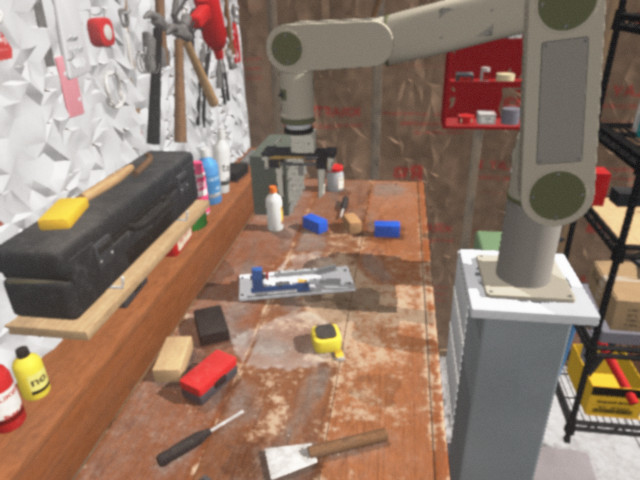

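The scene view shows the wood block at about (397,312) between two blue look-alikes. The fixture is at about (302,232), with its mouth towards the robot and the blue head at (312,200). Next I'll measure them.

Run:
```python
from h import *
def rect(P):
    r=cv2.minAreaRect((P[:,:2]*1000).astype(np.float32));b=cv2.boxPoints(r)
    e=[b[1]-b[0],b[2]-b[1]];L=max(e,key=np.linalg.norm)
    return np.round(r[0],1),np.round(sorted(r[1]),1),round(float(np.degrees(np.arctan2(L[1],L[0])))%180,2)
for n,bx,fx in(('scene',(375,420,290,330),(255,345,180,280)),('side',(340,368,208,240),(230,362,258,306))):
    z=np.load(n+'0.npz');p,W=z['p'],z['W'];hsv=cv2.cvtColor(p,cv2.COLOR_BGR2HSV)
    m=np.zeros((480,640),bool);m[bx[2]:bx[3],bx[0]:bx[1]]=1
    t=m&(W[...,2]>.033)&(W[...,2]<.05)&(hsv[...,0]<30)
    P=W[t];print(n,'block',len(P),rect(P),np.median(P[:,2]))
    m[:]=0;m[fx[2]:fx[3],fx[0]:fx[1]]=1
    t=m&(W[...,2]>.003)&(W[...,2]<.03)&(hsv[...,1]<60)
    k=cv2.morphologyEx(t.astype(np.uint8),cv2.MORPH_OPEN,np.ones((3,3)))
    nn,l,st,_=cv2.connectedComponentsWithStats(k);i=1+np.argmax(st[1:,4]);P=W[l==i]
    print('fix',len(P),rect(P),np.percentile(P[:,2],[10,50,90]))
    t=m&(hsv[...,0]>105)&(hsv[...,0]<130)&(hsv[...,1]>120);P=W[t];print('head',len(P),np.nanmean(P,0))
    cv2.imwrite(f'pics/{n}c.png',cv2.resize(p[fx[2]-10:fx[3]+10,fx[0]-10:fx[1]+10],None,fx=5,fy=5,interpolation=2))
```

```text
scene block 459 (array([ 485.5, -270.5]), array([47. , 79.9]), 112.16) 0.03874158890203348
fix 2027 (array([600.1,  90.3]), array([123.3, 303.8]), 14.66) [0.00425072 0.00762918 0.01866819]
head 358 [0.6551311  0.13095345 0.02960543]
side block 156 (array([ 487.3, -265.1]), array([41.2, 90.6]), 113.99) 0.03954692375409607
fix 2336 (array([605.5,  92. ]), array([146.5, 305.2]), 16.84) [0.00611781 0.00865221 0.02017752]
head 51 [0.70221784 0.12727938 0.04843774]
```

View pics/scenec.png

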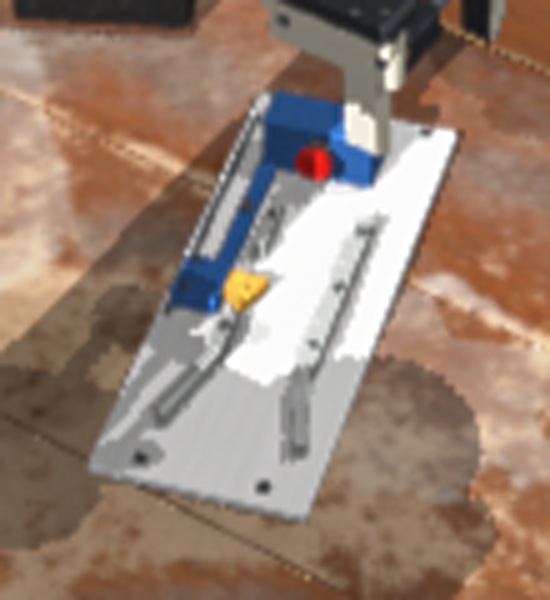

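The crop shows the channel with the brass pawl at the left rail and the red buffer at the far blue head. The bed is rotated about 15°. I'll move above the block and look from closer.

Emit:
apply_moves:
  series:
    - [[-33.6, -14.2, 0], [0, 0, 0]]
    - [[-33.6, -14.2, 0], [0, 0, 0]]
    - [[-33.6, -14.2, 0], [0, 0, 0]]
    - [[-33.6, -14.2, 0], [0, 0, 0]]
    - [[-33.6, -14.2, 0], [0, 0, 0]]
    - [[-33.6, -14.2, 0], [0, 0, 0]]
    - [[-33.6, -14.2, 0], [0, 0, 0]]
    - [[-33.6, -14.2, 0], [0, 0, 0]]
    - [[0, 0, 10], [0, 0, -0.1]]
    - [[0, 0, 10], [0, 0, -0.1]]
    - [[0, 0, 10], [0, 0, -0.1]]
    - [[0, 0, 10], [0, 0, -0.1]]
  claw: 1

```text
t: 1.1
tool_pos: [0.486, -0.2692, 0.3638]
orientation: [-1.73, -2.621, -0.0]
force: [0.4, -0.1, -0.1]
opening: 0.0929
gripper_force: 0.0
```

```bash
cat >> h.py <<'E'
def wpix(u,v,h,c):
    "fisheye pixel -> world point on plane z=h"
    x,y=(u-c['cx'])/c['fx'],(v-c['cy'])/c['fy'];r=np.hypot(x,y)+1e-9
    d=np.stack([x/r*np.sin(r),y/r*np.sin(r),np.cos(r)],-1)
    E=np.array(c['extrinsics']);o=-E[:3,:3].T@E[:3,3];d=d@E[:3,:3]
    return o+d*((h-o[2])/d[...,2])[...,None]
def rectp(P):
    r=cv2.minAreaRect((P[:,:2]*1000).astype(np.float32));b=cv2.boxPoints(r)
    L=max([b[1]-b[0],b[2]-b[1]],key=np.linalg.norm)
    return np.round(r[0],1),np.round(sorted(r[1]),1),round(float(np.degrees(np.arctan2(L[1],L[0])))%180,2)
E
python3 - <<'E'
from h import *
z=np.load('scene0.npz');W=z['W']
a=np.radians(22.5);d=W-np.array([.4865,-.269,0])
x=d[...,0]*np.cos(a)+d[...,1]*np.sin(a);y=-d[...,0]*np.sin(a)+d[...,1]*np.cos(a)
for lo,hi in((.012,.06),(.09,.2)):
    m=(abs(x)<.15)&(abs(y)<.12)&(W[...,2]>lo)&(W[...,2]<hi)
    H,_,_=np.histogram2d(y[m],x[m],bins=[np.arange(-.12,.121,.02),np.arange(-.15,.151,.01)]);print(lo)
    print('\n'.join(''.join('#' if k>1 else '.' for k in r) for r in H))
s=robot.read_state();print(s['t'],s['tool_pos'],s['orientation'])
c=robot.calibration('wrist');p,D=robot.read_camera('wrist');np.savez('w1.npz',p=p,D=D);cv2.imwrite('pics/w1.png',p);print(c)
E
```

```text
0.012
..............##..............
...............#..............
.........................#####
............##.#........######
............######.....#######
............#####.....######..
............#####.......###...
............######............
...######.....................
.#########....................
.#########....................
..##..........................
0.09
..............................
..............................
..............................
..............................
..............................
..............................
..............................
..............................
..............................
..............................
..............................
..............................
1.1 [ 0.48599393 -0.26915048  0.36380239] [-1.73022387e+00 -2.62119473e+00 -8.06148243e-05]
{'fx': 371.64829954431775, 'fy': 371.64829954431775, 'cx': 315.3875594443925, 'cy': 241.52598243893374, 'extrinsics': array([[ 0.91994269,  0.39204983, -0.00153828, -0.34177957],
       [ 0.37788947, -0.88565672,  0.26983647, -0.44139314],
       [ 0.10442696, -0.24881539, -0.96290493,  0.23401771],
       [ 0.        ,  0.        ,  0.        ,  1.        ]])}
```

View pics/w1.png

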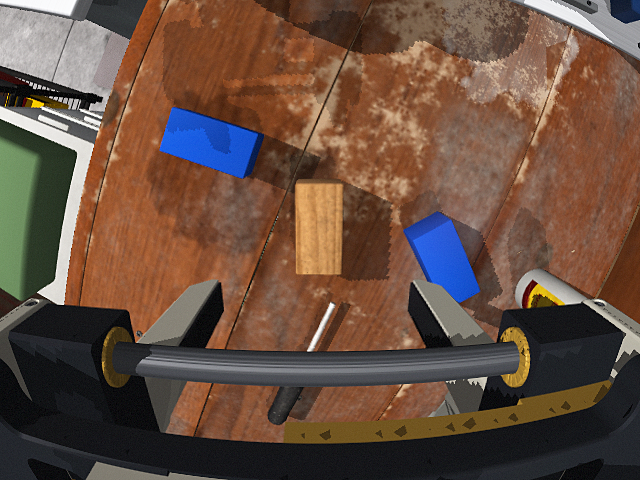

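The wrist view shows the block's top at about (318,228), upright in the image. The blue look-alikes are at (212,142) and (442,255), and the screwdriver shaft is at (318,335). I'll refine the block's pose from its top face.

Run:
```python
from h import *
from scipy.spatial.transform import Rotation as R
z=np.load('w1.npz');p=z['p'];c=robot.calibration('wrist');D=z['D']
hsv=cv2.cvtColor(p,cv2.COLOR_BGR2HSV)
m=np.zeros((480,640),np.uint8);roi=np.s_[165:290,280:360]
m[roi]=cv2.inRange(hsv,(8,60,140),(25,190,255))[roi]
m=cv2.morphologyEx(m,cv2.MORPH_OPEN,np.ones((5,5)))
n,l,st,_=cv2.connectedComponentsWithStats(m);i=1+np.argmax(st[1:,4]);v,u=np.where(l==i);print(st[i])
r=rectp(wpix(u.astype(float),v.astype(float),.04,c));print(r)
s=robot.read_state();T=R.from_rotvec(s['orientation'])
print(T.as_matrix().round(4)); print('shift mm',T.inv().apply(np.r_[r[0]/1000-s['tool_pos'][:2],0])*1000)
```

```text
[ 295  183   48   92 4274]
(array([ 486.5, -265.3]), array([39.3, 79. ]), 112.75)
[[-0.4001  0.9165 -0.0034]
 [ 0.9165  0.4001  0.0023]
 [ 0.0035 -0.0022 -1.    ]]
shift mm [2.68700102 2.17424142 0.00453688]
```

Emit:
apply_moves:
  series:
    - [[2, 2, 30], [0, 0, 0.015]]
    - [[0, 0, 32], [0, 0, 0]]
    - [[0, 0, 32], [0, 0, 0]]
    - [[0, 0, 32], [0, 0, 0]]
    - [[0, 0, 22], [0, 0, 0]]
    - [[0, 0, 12], [0, 0, 0]]
    - [[0, 0, 0], [0, 0, 0]]
    - [[0, 0, 0], [0, 0, 0]]
  claw: 0.7

```text
t: 1.82
tool_pos: [0.4875, -0.2662, 0.2049]
orientation: [-1.756, -2.604, 0.0]
force: [0.6, 0.5, 0.1]
opening: 0.0651
gripper_force: 0.0
```

Emit:
apply_moves:
  series:
    - [[0, 0, 0], [0, 0, 0]]
    - [[0, 0, 0], [0, 0, 0]]
    - [[0, 0, 0], [0, 0, 0]]
    - [[0, 0, 0], [0, 0, 0]]
    - [[0, 0, 0], [0, 0, 0]]
    - [[0, 0, 0], [0, 0, 0]]
  claw: 0.2
  newtons: 15

```text
t: 2.32
tool_pos: [0.4879, -0.2665, 0.2059]
orientation: [1.754, 2.604, -0.0]
force: [0.3, 0.1, 6.3]
opening: 0.0402
gripper_force: 15.0
```

Emit:
apply_moves:
  series:
    - [[0, 0, -30], [0, 0, 0]]
    - [[0, 0, -40], [0, 0, 0]]
    - [[0, 0, -40], [0, 0, 0]]
    - [[33.2, 15.5, 0], [0, 0, 0]]
    - [[33.2, 15.5, 0], [0, 0, 0]]
    - [[33.2, 15.5, 0], [0, 0, 0]]
    - [[33.2, 15.5, 0], [0, 0, 0]]
    - [[33.2, 15.5, 0], [0, 0, 0]]
    - [[33.2, 15.5, 0], [0, 0, 0]]
    - [[33.2, 15.5, 0], [0, 0, 0]]
    - [[33.2, 15.5, 0], [0, 0, 0]]
    - [[33.2, 15.5, 0], [0, 0, 0]]

```text
t: 3.32
tool_pos: [0.5041, 0.0649, 0.3148]
orientation: [1.755, 2.605, 0.0]
force: [1.2, -0.1, 0.1]
opening: 0.0403
gripper_force: 15.0
```

Emit:
apply_moves:
  series:
    - [[0, 0, 0], [0, 0, 0.122]]
    - [[0, 0, 0], [0, 0, 0.122]]
    - [[0, 0, 0], [0, 0, 0.122]]
    - [[0, 0, 0], [0, 0, 0.122]]
    - [[0, 0, 0], [0, 0, 0.122]]
    - [[0, 0, 0], [0, 0, 0.122]]
    - [[0, 0, 0], [0, 0, 0.122]]
    - [[0, 0, 0], [0, 0, 0.122]]
    - [[0, 0, 0], [0, 0, 0.122]]
    - [[0, 0, 0], [0, 0, 0.122]]
    - [[0, 0, 0], [0, 0, 0.122]]
    - [[0, 0, 0], [0, 0, 0.122]]

```text
t: 4.32
tool_pos: [0.5044, 0.0631, 0.3146]
orientation: [-3.049, -0.755, 0.001]
force: [1.2, -0.4, -0.2]
opening: 0.0398
gripper_force: 15.0
```

Emit:
apply_moves:
  series:
    - [[0, 0, 0], [0, 0, 0.121]]
    - [[0, 0, 0], [0, 0, 0.121]]
    - [[0, 0, 0], [0, 0, 0]]
    - [[0, 0, 0], [0, 0, 0]]
    - [[0, 0, 0], [0, 0, 0]]

```text
t: 4.73
tool_pos: [0.5045, 0.0632, 0.3147]
orientation: [-3.116, -0.398, 0.0]
force: [0.1, -0.8, -0.7]
opening: 0.0404
gripper_force: 15.0
```

Run:
```python
from h import *
s=robot.read_state();print(s['t'],s['tool_pos'],s['orientation'],s['q'],s['force'])
c=robot.calibration('wrist');p,D=robot.read_camera('wrist');np.savez('w2.npz',p=p,D=D,**{k:c[k] for k in c});cv2.imwrite('pics/w2.png',p)
```

```text
4.7333 [0.50445162 0.06315535 0.31465622] [-3.11629331e+00 -3.97849767e-01  3.33109026e-04] [ 2.36729760e-02 -5.65775362e-02  1.84682825e+00 -1.65881062e-05
  1.35155346e+00  1.34051149e+00] [ 0.10416805 -0.78053688 -0.73165815]
```

View pics/w2.png

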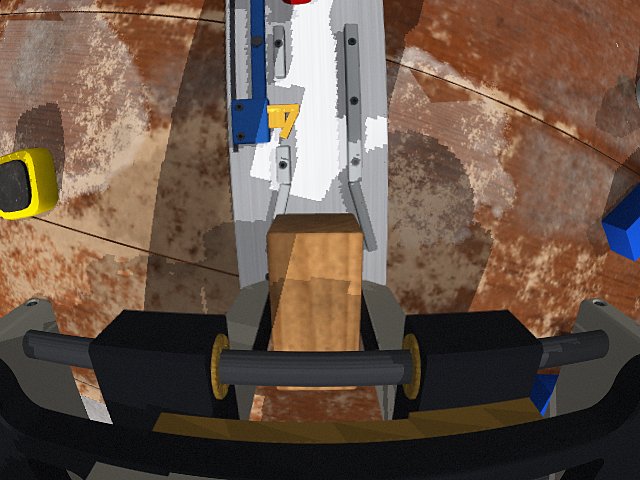

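The wrist view shows the held block, both rails, the pawl at (285,118) and the rails' bends near v≈180. I'll enlarge it to read the edges.

```bash
python3 -c "
import cv2;p=cv2.imread('pics/w2.png');cv2.imwrite('pics/w2c.png',cv2.resize(p[10:260,220:400],None,fx=2.4*1,fy=2.4,interpolation=cv2.INTER_CUBIC)[:600])"
```

```text
(no output)
```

View pics/w2c.png

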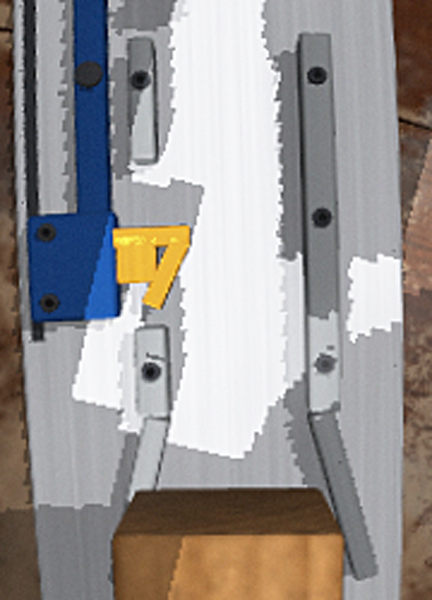

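Run:
```python
from h import *
from scipy.spatial.transform import Rotation as R
c=dict(np.load('w2.npz'))
def pt(L,h=.022):
    L=np.array(L,float);return wpix(220+L[:,0]/2.4,10+L[:,1]/2.4,h,c)[:,:2]*1000
rs=pt([(317,75),(321,217),(325,363)]);ls=pt([(140,78),(151,371)])
ang=lambda a:np.degrees(np.arctan2(a[1],a[0]))
print(rs,ls,ang(rs[0]-rs[2]),ang(ls[0]-ls[1]))
far=pt([(130,37),(330,33)]);bend=pt([(134,415),(341,411)]);print('far',far,'bend',bend)
print('mid',(ls[0]+rs[0])/2,(ls[1]+rs[2])/2,'O',(far.mean(0)+bend.mean(0))/2)
a1=(ls[0]+rs[0])/2-(ls[1]+rs[2])/2;print('axis',ang(a1),ang(far.mean(0)-bend.mean(0)),np.linalg.norm(far.mean(0)-bend.mean(0)))
paw=pt([(190,228),(155,307)],.02);print('pawl',paw)
# block held: top face edges
p=c['p'];hsv=cv2.cvtColor(p,cv2.COLOR_BGR2HSV)
s=robot.read_state();T=R.from_rotvec(s['orientation']).as_matrix();print(T.round(4),s['tool_pos'])
b=wpix(np.array([266.9,362.5,273,361.]),np.array([236.,236,330,330]),s['tool_pos'][2]-.205+.04,c)[:,:2]*1000;print('blk',b)
```

```text
[[655.87647688  76.10888078]
 [612.43743527  63.77135451]
 [569.36485839  51.00848492]] [[641.53677437 127.70464979]
 [553.62857276 101.761055  ]] 16.179505874315712 16.44245981872469
far [[654.08074672 134.23890338]
 [670.64071395  75.67274144]] bend [[539.14659278 103.6399203 ]
 [556.35623934  42.27178495]]
mid [648.70662562 101.90676528] [561.49671557  76.38476996] O [605.0560732   88.95583752]
axis 16.31212386770748 15.600219951514493 118.9928274480625
pawl [[599.15646403 101.13892638]
 [572.94872439 105.46675414]]
[[ 9.681e-01  2.505e-01 -1.000e-04]
 [ 2.505e-01 -9.681e-01  0.000e+00]
 [-1.000e-04 -1.000e-04 -1.000e+00]] [0.50447996 0.06316293 0.31468937]
blk [[535.17338334  92.7775988 ]
 [544.88341176  55.19341294]
 [493.42283136  81.17302277]
 [503.212379    43.16021535]]
```

Emit:
apply_moves:
  series:
    - [[4, 3, 20], [0, 0, -0.02]]
    - [[0, 0, 30], [0, 0, 0]]
    - [[0, 0, 25], [0, 0, 0]]
    - [[0, 0, 15], [0, 0, 0]]
    - [[0, 0, 7], [0, 0, 0]]
    - [[0, 0, 2], [0, 0, 0]]
    - [[0, 0, 1], [0, 0, 0]]
    - [[0, 0, 0], [0, 0, 0]]
    - [[0, 0, 0], [0, 0, 0]]

```text
t: 5.53
tool_pos: [0.5099, 0.0613, 0.2162]
orientation: [3.113, 0.423, 0.004]
force: [0.4, -0.5, -0.2]
opening: 0.0397
gripper_force: 15.0
```

Emit:
apply_moves:
  series:
    - [[0, 0, 1], [0, 0, 0]]
    - [[0, 0, 0.5], [0, 0, 0]]
    - [[0, 0, 0], [0, 0, 0]]
    - [[0, 0, 0], [0, 0, 0]]

```text
t: 5.87
tool_pos: [0.5095, 0.0613, 0.2139]
orientation: [3.113, 0.423, 0.002]
force: [0.6, 0.2, 1.7]
opening: 0.0401
gripper_force: 15.0
```

Emit:
apply_moves:
  series:
    - [[0, 0, 0], [0, 0, 0]]
    - [[0, 0, 0], [0, 0, 0]]
    - [[0, 0, 0], [0, 0, 0]]
    - [[0, 0, 0], [0, 0, 0]]
    - [[0, 0, 0], [0, 0, 0]]
  claw: 0.7

```text
t: 6.28
tool_pos: [0.5091, 0.0613, 0.2131]
orientation: [-3.113, -0.422, 0.0]
force: [0.0, -0.2, -0.7]
opening: 0.0644
gripper_force: 0.0
```

Emit:
apply_moves:
  series:
    - [[0, 0, -10], [0, 0, 0]]
    - [[0, 0, -35], [0, 0, 0]]
    - [[-30, 0, 0], [0, 0, 0]]
    - [[-30, 0, 0], [0, 0, 0]]
    - [[0, 0, 0], [0, 0, 0]]
    - [[0, 0, 0], [0, 0, 0]]
    - [[0, 0, 0], [0, 0, 0]]
  claw: 0

```text
t: 6.87
tool_pos: [0.4518, 0.0453, 0.2591]
orientation: [3.113, 0.422, 0.003]
force: [0.2, -0.2, 0.7]
opening: 0.023
gripper_force: 0.0
```

Run:
```python
from h import *
s=robot.read_state();print(s['t'],s['tool_pos'],s['orientation'],s['opening'])
c=robot.calibration('wrist');p,D=robot.read_camera('wrist');np.savez('w3.npz',p=p,D=D,**c);cv2.imwrite('pics/w3.png',p)
```

```text
6.8667 [0.45183118 0.0452536  0.2591375 ] [3.11293728e+00 4.22043625e-01 2.96647954e-03] 0.02298664133302388
```

View pics/w3.png

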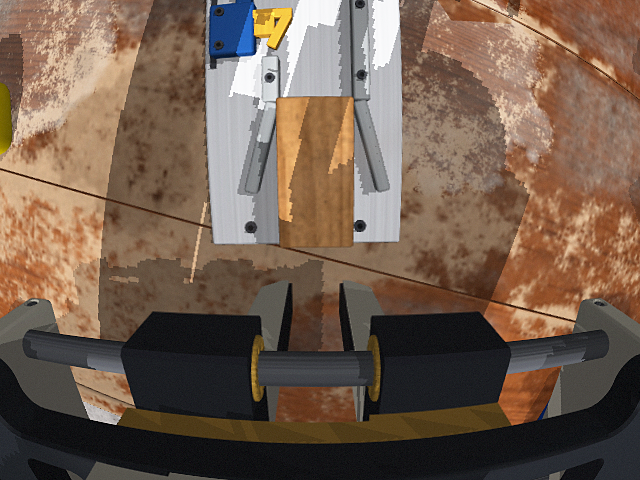

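The block lies straight in the mouth, centred between the flares (top face 277–354 × 97–247). I'll lower behind it and push.

Emit:
apply_moves:
  series:
    - [[0, 0, 20], [0, 0, 0]]
    - [[0, 0, 20], [0, 0, 0]]
    - [[0, 0, 6], [0, 0, 0]]
    - [[0, 0, 0], [0, 0, 0]]
    - [[5, 0, 0], [0, 0, 0]]
    - [[4, 0, 0], [0, 0, 0]]
    - [[4, 0, 0], [0, 0, 0]]
    - [[4, 0, 0], [0, 0, 0]]
    - [[4, 0, 0], [0, 0, 0]]
    - [[4, 0, 0], [0, 0, 0]]
    - [[0, 0, 0], [0, 0, 0]]

```text
t: 7.83
tool_pos: [0.4763, 0.0521, 0.2127]
orientation: [3.113, 0.423, 0.002]
force: [-0.2, 0.0, -0.4]
opening: 0.0003
gripper_force: 0.0
```

Emit:
apply_moves:
  series:
    - [[5, 0, 0], [0, 0, 0]]
    - [[5, 0, 0], [0, 0, 0]]
    - [[5, 0, 0], [0, 0, 0]]
    - [[5, 0, 0], [0, 0, 0]]
    - [[5, 0, 0], [0, 0, 0]]
    - [[5, 0, 0], [0, 0, 0]]
    - [[0, 0, 0], [0, 0, 0]]

```text
t: 8.42
tool_pos: [0.5052, 0.0601, 0.2123]
orientation: [3.113, 0.423, 0.001]
force: [0.0, 0.8, -0.5]
opening: 0.0003
gripper_force: 0.0
```

Emit:
apply_moves:
  series:
    - [[5, 0, 0], [0, 0, 0]]
    - [[5, 0, 0], [0, 0, 0]]
    - [[5, 0, 0], [0, 0, 0]]
    - [[5, 0, 0], [0, 0, 0]]
    - [[5, 0, 0], [0, 0, 0]]
    - [[5, 0, 0], [0, 0, 0]]
    - [[0, 0, 0], [0, 0, 0]]

```text
t: 9.0
tool_pos: [0.5343, 0.0682, 0.2125]
orientation: [-3.113, -0.423, -0.002]
force: [-0.1, -0.1, 1.2]
opening: 0.0005
gripper_force: 0.0
```

Run:
```python
from h import *
s=robot.read_state();print(s['t'],s['tool_pos'],s['force'])
c=robot.calibration('wrist');p,D=robot.read_camera('wrist');np.savez('w4.npz',p=p,D=D,**c);cv2.imwrite('pics/w4.png',p)
```

```text
9.0 [0.53427823 0.06815962 0.2124899 ] [-0.0526721  -0.09693151  1.22293681]
```

View pics/w4.png

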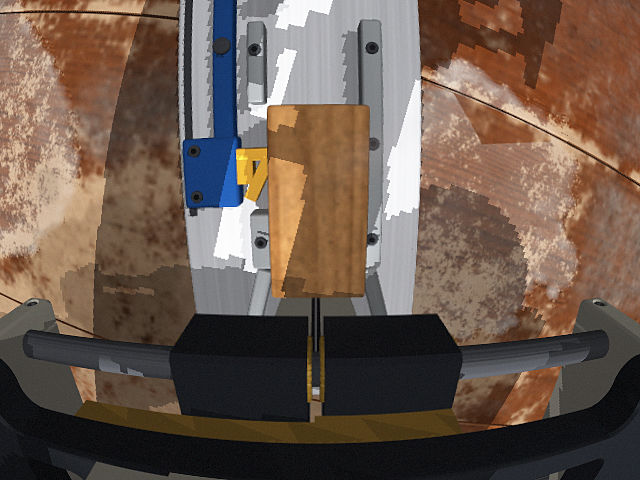

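The block is in the channel and pushing the brass pawl (252,170) aside. Next push.

Emit:
apply_moves:
  series:
    - [[4, 0, 0], [0, 0, 0]]
    - [[4, 0, 0], [0, 0, 0]]
    - [[4, 0, 0], [0, 0, 0]]
    - [[4, 0, 0], [0, 0, 0]]
    - [[4, 0, 0], [0, 0, 0]]
    - [[4, 0, 0], [0, 0, 0]]
    - [[4, 0, 0], [0, 0, 0]]
    - [[4, 0, 0], [0, 0, 0]]
    - [[4, 0, 0], [0, 0, 0]]
    - [[0, 0, 0], [0, 0, 0]]

```text
t: 9.88
tool_pos: [0.5687, 0.0777, 0.2124]
orientation: [-3.113, -0.422, -0.002]
force: [0.3, -0.2, -0.2]
opening: 0.0002
gripper_force: 0.0
```

Emit:
apply_moves:
  series:
    - [[2, 0, 0], [0, 0, 0]]
    - [[2, 0, 0], [0, 0, 0]]
    - [[2, 0, 0], [0, 0, 0]]
    - [[2, 0, 0], [0, 0, 0]]
    - [[0, 0, 0], [0, 0, 0]]

```text
t: 10.3
tool_pos: [0.5759, 0.0797, 0.2123]
orientation: [-3.113, -0.422, -0.0]
force: [0.5, -1.6, 0.3]
opening: 0.0005
gripper_force: 0.2
```

Run:
```python
from h import *
s=robot.read_state();print(s['t'],s['tool_pos'],s['force'])
c=robot.calibration('wrist');p,D=robot.read_camera('wrist');np.savez('w5.npz',p=p,D=D,**c);cv2.imwrite('pics/w5.png',p)
```

```text
10.3 [0.57593672 0.07971212 0.21228569] [ 0.49081194 -1.58801581  0.28680033]
```

View pics/w5.png

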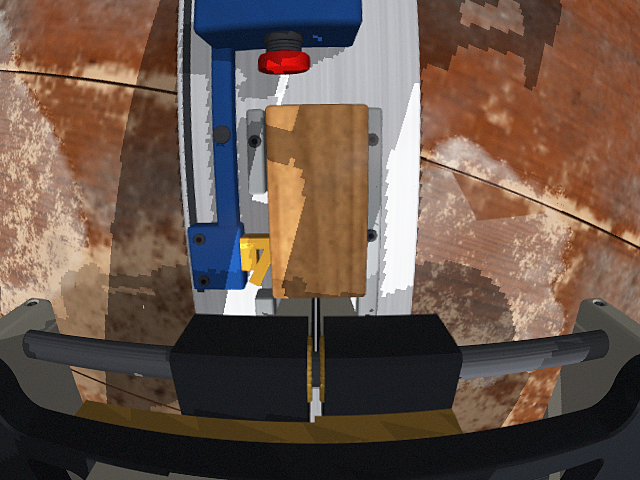

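The red buffer's front is at (284,73), the block's front edge at v≈104, the pawl's square edge at v≈237 and the block's rear edge at v≈297.

Run:
```python
from h import *
c=dict(np.load('w5.npz'));a=np.radians(16);f=np.array([np.cos(a),np.sin(a)])
X=lambda u,v,h:float((wpix(np.array([u*1.]),np.array([v*1.]),h,c)[0,:2]*1000-[605,89])@f)
print('buf',X(284,73,.034),X(284,73,.042),'front',X(285,105,.048),'rear',X(285,297,.048),'pawl',X(268,237,.02),X(268,237,.015))
print('tcp',(np.array([575.9,79.7])-[605,89])@f)
```

```text
buf 74.18603178020061 72.72743795954224 front 58.925238500573755 rear -19.793549488805574 pawl -0.7898430613127728 -2.127585117885607
tcp -30.536142760903196
```

Emit:
apply_moves:
  series:
    - [[2, 0, 0], [0, 0, 0]]
    - [[2, 0, 0], [0, 0, 0]]
    - [[2, 0, 0], [0, 0, 0]]
    - [[2, 0, 0], [0, 0, 0]]
    - [[2, 0, 0], [0, 0, 0]]
    - [[2, 0, 0], [0, 0, 0]]
    - [[0, 0, 0], [0, 0, 0]]

```text
t: 10.93
tool_pos: [0.5875, 0.083, 0.2122]
orientation: [-3.113, -0.423, -0.0]
force: [-2.1, 0.3, 0.3]
opening: 0.0009
gripper_force: 0.7
```

Emit:
apply_moves:
  series:
    - [[1, 0, 0], [0, 0, 0]]
    - [[1, 0, 0], [0, 0, 0]]
    - [[0, 0, 0], [0, 0, 0]]
    - [[0, 0, 0], [0, 0, 0]]

```text
t: 11.27
tool_pos: [0.5891, 0.0835, 0.2122]
orientation: [-3.113, -0.423, 0.0]
force: [-3.6, 1.5, 1.0]
opening: 0.0003
gripper_force: 1.5
```

Emit:
apply_moves:
  series:
    - [[1, 0, 0], [0, 0, 0]]
    - [[0, 0, 0], [0, 0, 0]]
    - [[0, 0, 0], [0, 0, 0]]

```text
t: 11.52
tool_pos: [0.59, 0.0837, 0.2122]
orientation: [-3.113, -0.423, 0.001]
force: [-4.6, 1.3, 1.3]
opening: 0.0003
gripper_force: 2.0
```

Emit:
apply_moves:
  series:
    - [[1, 0, 0], [0, 0, 0]]
    - [[0, 0, 0], [0, 0, 0]]
    - [[0, 0, 0], [0, 0, 0]]

```text
t: 11.77
tool_pos: [0.5909, 0.084, 0.2122]
orientation: [-3.113, -0.423, 0.001]
force: [-5.1, 1.4, 1.8]
opening: 0.0004
gripper_force: 2.1
```

Emit:
apply_moves:
  series:
    - [[1, 0, 0], [0, 0, 0]]
    - [[0, 0, 0], [0, 0, 0]]
    - [[0, 0, 0], [0, 0, 0]]

```text
t: 12.02
tool_pos: [0.5917, 0.0842, 0.2122]
orientation: [-3.113, -0.423, 0.002]
force: [-6.2, 1.7, 2.8]
opening: 0.0003
gripper_force: 3.0
```

```bash
cat >> h.py <<'E'
def meas(c):
    a=np.radians(16);f=np.array([np.cos(a),np.sin(a)]);g=np.array([-f[1],f[0]])
    hsv=cv2.cvtColor(c['p'],cv2.COLOR_BGR2HSV)
    def pts(m,h):
        n,l,st,_=cv2.connectedComponentsWithStats(m);i=1+np.argmax(st[1:,4]);v,u=np.where(l==i)
        P=wpix(u*1.,v*1.,h,c)[:,:2]*1000-[605,89];return P@f,P@g,st[i]
    m=cv2.inRange(hsv,(20,180,100),(32,255,255));m[300:]=0;m[:,:200]=0;m[:,330:]=0
    x,y,s=pts(m,.02);print('pawl x',np.percentile(x,[1,99]).round(1),'y',np.percentile(y,[1,99]).round(1),s)
    m=cv2.inRange(hsv,(0,180,90),(6,255,255))|cv2.inRange(hsv,(174,180,90),(180,255,255));m[150:]=0;m[:,:220]=0;m[:,380:]=0
    if m.any(): x,y,s=pts(m,.042);print('buf x',np.percentile(x,[1,99]).round(1),s)
def snap(n):
    c=dict(robot.calibration('wrist'));p,D=robot.read_camera('wrist');c['p']=p;c['D']=D;np.savez(n,**c);cv2.imwrite(f'pics/{n}.png',p);return c
E
python3 - <<'E'
from h import *
for n in('w2','w3','w4','w5'): print(n);meas(dict(np.load(n+'.npz')))
meas(snap('w6'));print(robot.read_state()['force'])
E
```

```text
w2
pawl x [-24.8  -1.6] y [14.9 36.1] [267 104  32  34 620]
buf x [69.3 72. ] [290   0  21   4  70]
w3
pawl x [-25.3  -1.6] y [14.6 35.4] [254   8  37  39 643]
w4
pawl x [-23.4  -1.5] y [22.9 36.8] [237 149  30  49 775]
w5
pawl x [-24.7  -1.7] y [23.  36.8] [240 239  30  47 717]
buf x [73.  82.3] [260  50  50  24 947]
pawl x [-17.4  -2. ] y [23.  36.7] [243 269  29  31 601]
buf x [75.9 82.3] [260  89  50  18 759]
[-7.27687665  0.2802892   3.60252   ]
```

Emit:
apply_moves:
  series:
    - [[1, 0, 0], [0, 0, 0]]
    - [[0, 0, 0], [0, 0, 0]]
    - [[0, 0, 0], [0, 0, 0]]

```text
t: 12.32
tool_pos: [0.5923, 0.0844, 0.2122]
orientation: [-3.113, -0.423, 0.004]
force: [-10.3, 0.7, 6.1]
opening: 0.0004
gripper_force: 4.9
```

```bash
python3 -c "
from h import *
meas(snap('w7'));print(robot.read_state()['force'])"
```

```text
pawl x [-17.1  -1.7] y [23.  36.8] [243 271  29  29 616]
buf x [76.2 82.6] [260  89  50  18 761]
[-9.57668639  0.01843095  5.67485221]
```

Emit:
apply_moves:
  series:
    - [[1, 0, 0], [0, 0, 0]]
    - [[0, 0, 0], [0, 0, 0]]
    - [[0, 0, 0], [0, 0, 0]]

```text
t: 12.62
tool_pos: [0.593, 0.0846, 0.2121]
orientation: [-3.113, -0.423, 0.006]
force: [-12.7, -0.7, 9.0]
opening: 0.0005
gripper_force: 6.1
```

```bash
python3 -c "
from h import *
meas(snap('w8'));print(robot.read_state()['force'])"
```

```text
pawl x [-16.5  -1.7] y [22.9 36.8] [243 272  29  28 598]
buf x [76.8 83.1] [260  89  50  18 761]
[-12.25920202   0.08541629   8.93076322]
```

```bash
cat >> h.py <<'E'
def tilt(c):
    hsv=cv2.cvtColor(c['p'],cv2.COLOR_BGR2HSV);v,u=np.mgrid[118:285:4,280:356:4];d=c['D'][v,u]
    x,y=(u-c['cx'])/c['fx'],(v-c['cy'])/c['fy'];r=np.hypot(x,y)+1e-9;t=np.tan(r)
    X=np.stack([x/r*t*d,y/r*t*d,d],-1)[d>0];E=np.array(c['extrinsics']);P=(X-E[:3,3])@E[:3,:3]
    P=P[abs(P[:,2]-.048)<.012]*1000
    a=np.radians(16);q=P[:,:2]-[605,89];s=q@[np.cos(a),np.sin(a)];w=q@[-np.sin(a),np.cos(a)]
    k=np.linalg.lstsq(np.c_[s-s.mean(),w-w.mean(),np.ones(len(s))],P[:,2],rcond=None)[0]
    print('pitch slope',k[0].round(4),'roll',k[1].round(4),'z',k[2].round(2),len(s))
E
python3 -c "
from h import *
for n in('w4','w5','w6','w7','w8'): tilt(dict(np.load(n+'.npz')))
s=robot.read_state();print(s['force'],s['wrist_torque'])"
```

```text
pitch slope 0.0001 roll -0.0022 z 48.17 793
pitch slope -0.0033 roll -0.0007 z 48.16 795
pitch slope -0.0012 roll -0.0004 z 48.14 797
pitch slope -0.0008 roll 0.0006 z 48.12 795
pitch slope 0.0007 roll -0.0016 z 48.14 795
[-12.25920202   0.08541629   8.93076322] [0.06816735 2.11637415 0.16773119]
```

Emit:
apply_moves:
  series:
    - [[0, 0, -0.5], [0, 0, 0]]
    - [[0, 0, -0.5], [0, 0, 0]]
    - [[0, 0, 0], [0, 0, 0]]

```text
t: 12.92
tool_pos: [0.593, 0.0846, 0.2123]
orientation: [-3.113, -0.423, 0.005]
force: [-8.3, 0.4, 2.0]
opening: 0.0005
gripper_force: 3.9
```

```bash
python3 -c "
from h import *
c=snap('w9');meas(c);tilt(c);s=robot.read_state();print(s['tool_pos'],s['force'])"
```

```text
pawl x [-16.6  -1.7] y [23.  36.8] [243 272  29  28 603]
buf x [76.8 83.2] [260  89  50  18 760]
pitch slope -0.0008 roll -0.0021 z 48.26 796
[0.59298713 0.08457554 0.21234609] [-8.03321111  0.70034566  0.62367609]
```

Emit:
apply_moves:
  series:
    - [[0.5, 0, -0.2], [0, 0, 0]]
    - [[0.5, 0, -0.2], [0, 0, 0]]
    - [[0, 0, 0], [0, 0, 0]]

```text
t: 13.22
tool_pos: [0.5937, 0.0848, 0.2124]
orientation: [-3.113, -0.423, 0.007]
force: [-9.3, -0.3, 1.2]
opening: 0.0007
gripper_force: 4.6
```

```bash
python3 -c "
from h import *
c=snap('w10');meas(c);tilt(c);s=robot.read_state();print(s['tool_pos'],s['force'])"
```

```text
pawl x [-16.1  -1.7] y [23.  36.8] [243 273  29  27 564]
buf x [77.4 83.8] [260  89  50  18 762]
pitch slope -0.0038 roll -0.0033 z 48.26 795
[0.59369462 0.084773   0.21245993] [-9.26212261  0.08294533  1.70659581]
```

Emit:
apply_moves:
  series:
    - [[0.5, 0, -0.2], [0, 0, 0]]
    - [[0.5, 0, -0.2], [0, 0, 0]]
    - [[0, 0, 0], [0, 0, 0]]

```text
t: 13.52
tool_pos: [0.5944, 0.085, 0.2126]
orientation: [3.113, 0.423, -0.008]
force: [-9.8, -0.4, 1.8]
opening: 0.0002
gripper_force: 5.1
```

```bash
python3 -c "
from h import *
c=snap('w11');meas(c);tilt(c);s=robot.read_state();print(s['tool_pos'],s['force'])"
```

```text
pawl x [-15.6  -1.8] y [23.  36.8] [243 273  29  27 514]
buf x [78.  84.4] [260  89  50  18 763]
pitch slope -0.0081 roll 0.0027 z 48.35 794
[0.5944369  0.08497158 0.2126511 ] [-10.00794518  -0.08133699   1.72128639]
```

Emit:
apply_moves:
  series:
    - [[0.5, 0, 0], [0, 0, 0]]
    - [[0.5, 0, 0], [0, 0, 0]]
    - [[0, 0, 0], [0, 0, 0]]

```text
t: 13.82
tool_pos: [0.5952, 0.0852, 0.2125]
orientation: [3.113, 0.423, -0.009]
force: [-11.9, -0.7, 1.7]
opening: 0.0007
gripper_force: 5.9
```

```bash
python3 -c "
from h import *
c=snap('w12');meas(c);tilt(c);s=robot.read_state();print(s['tool_pos'],s['force'])"
```

```text
pawl x [-15.   -1.7] y [23.  36.8] [243 275  30  25 489]
buf x [78.6 85. ] [260  89  50  18 767]
pitch slope -0.0054 roll -0.0018 z 48.25 793
[0.59516466 0.08516799 0.21250025] [-11.80393498  -1.95769035   2.81689075]
```

Emit:
apply_moves:
  series:
    - [[0.5, 0, 0], [0, 0, 0]]
    - [[0, 0, 0], [0, 0, 0]]
    - [[0, 0, 0], [0, 0, 0]]

```text
t: 14.12
tool_pos: [0.5955, 0.0853, 0.2124]
orientation: [3.113, 0.423, -0.01]
force: [-12.8, -2.3, 1.8]
opening: 0.0007
gripper_force: 6.3
```

```bash
python3 -c "
from h import *
c=snap('w13');meas(c);tilt(c);s=robot.read_state();print(s['tool_pos'],s['force'])"
```

```text
pawl x [-14.7  -1.8] y [23.1 36.8] [243 275  30  25 489]
buf x [78.8 85.2] [260  89  50  18 768]
pitch slope -0.0038 roll 0.0017 z 48.24 798
[0.59547679 0.08525955 0.21242315] [-13.17766524  -0.64638059   2.24273081]
```

Emit:
apply_moves:
  series:
    - [[0.5, 0, 0], [0, 0, 0]]
    - [[0, 0, 0], [0, 0, 0]]
    - [[0, 0, 0], [0, 0, 0]]

```text
t: 14.42
tool_pos: [0.5958, 0.0854, 0.2123]
orientation: [3.113, 0.423, -0.011]
force: [-13.6, -1.5, 4.0]
opening: 0.0003
gripper_force: 6.8
```

```bash
python3 -c "
from h import *
c=snap('w14');meas(c);tilt(c);s=robot.read_state();print(s['tool_pos'],s['force'])"
```

```text
pawl x [-14.4  -1.6] y [22.9 36.8] [243 276  30  24 501]
buf x [79.1 85.5] [260  89  50  18 769]
pitch slope -0.001 roll 0.0037 z 48.2 793
[0.59581992 0.08535999 0.212329  ] [-13.67010156  -2.11982049   2.49733397]
```

Emit:
apply_moves:
  series:
    - [[0.5, 0, 0], [0, 0, 0]]
    - [[0, 0, 0], [0, 0, 0]]
    - [[0, 0, 0], [0, 0, 0]]

```text
t: 14.72
tool_pos: [0.5962, 0.0854, 0.2123]
orientation: [3.113, 0.423, -0.012]
force: [-15.1, -1.9, 3.2]
opening: 0.0005
gripper_force: 7.4
```

```bash
python3 -c "
from h import *
c=snap('w15');meas(c);tilt(c);s=robot.read_state();print(s['tool_pos'],s['force'])"
```

```text
pawl x [-14.1  -1.9] y [23.  36.8] [243 276  30  24 501]
buf x [79.3 85.7] [260  89  50  18 765]
pitch slope -0.0005 roll 0.0011 z 48.17 793
[0.596157   0.08545137 0.212266  ] [-14.93391062  -1.82688888   3.53990319]
```

Emit:
apply_moves:
  series:
    - [[-2, 0, 0], [0, 0, 0]]
    - [[-4, 0, 0], [0, 0, 0]]
    - [[-8, 0, 0], [0, 0, 0]]
    - [[-15, 0, 0], [0, 0, 0]]
    - [[-15, 0, 0], [0, 0, 0]]
    - [[0, 0, 0], [0, 0, 0]]

```text
t: 15.27
tool_pos: [0.5544, 0.0736, 0.2141]
orientation: [3.113, 0.422, 0.0]
force: [-0.6, -0.6, -0.6]
opening: 0.0005
gripper_force: 0.0
```

```bash
python3 -c "
from h import *
c=snap('w16');meas(c);s=robot.read_state();print(s['tool_pos'],s['force'])
p=c['p'];cv2.imwrite('pics/w16c.png',cv2.resize(p[0:300,170:450],None,fx=2,fy=2,interpolation=2))"
```

```text
pawl x [-16.9  -1.7] y [28.5 36.7] [238 193  19  32 185]
buf x [76.2 82.7] [261   1  48  18 532]
[0.55549844 0.0738232  0.21454394] [ 0.81056654 -0.65920928  0.56170253]
```

View pics/w16c.png

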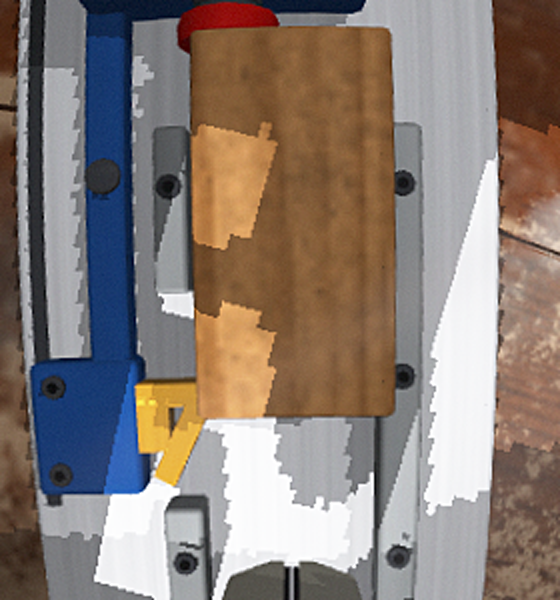

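Not latched yet. The block sprang back, and the pawl's square edge (crop v≈382) is still ahead of the block's rear (crop v≈415). I'll work out the remaining travel.

Run:
```python
from h import *
c=dict(np.load('w16.npz'));a=np.radians(16);f=np.array([np.cos(a),np.sin(a)])
E=c['extrinsics'];print('cam',((-E[:3,:3].T@E[:3,3])[:2]*1000-[605,89])@f)
X=lambda u,v,h:float((wpix(np.array([170+u/2.]),np.array([v/2.]),h,c)[0,:2]*1000-[605,89])@f)
print('rear',X(290,416,.048),'front',X(290,28,.048),'pawl',X(170,382,.022),X(170,382,.018),'buf front',X(205,55,.034),X(205,55,.045))
```

```text
cam 22.96204801036406
rear -4.383532156699086 front 74.17782640336776 pawl -0.6420889276417099 -1.1904884841125627 buf front 73.24773835186664 69.79421125767347
```

```bash
cat >> h.py <<'E'
def blk(c):
    a=np.radians(16);f=np.array([np.cos(a),np.sin(a)])
    hsv=cv2.cvtColor(c['p'],cv2.COLOR_BGR2HSV);m=cv2.inRange(hsv,(8,70,50),(24,220,255))
    o=[]
    for u in range(322,352,3):
        v=np.where(m[:,u])[0];g=np.split(v,np.where(np.diff(v)>4)[0]+1);g=max(g,key=len)
        P=wpix(np.array([u,u])*1.,np.array([g[0]-.5,g[-1]+.5]),.048,c)[:,:2]*1000-[605,89];o.append(P@f)
    o=np.median(o,0);print('front,rear,centre',o.round(2),o.mean().round(2))
E
python3 -c "
from h import *
for n in('w5','w6','w8','w10','w12','w14','w15','w16'): blk(dict(np.load(n+'.npz')))"
```

```text
front,rear,centre [ 59.25 -20.2 ] 19.52
front,rear,centre [75.42 -3.97] 35.72
front,rear,centre [75.97 -3.03] 36.47
front,rear,centre [76.64 -2.54] 37.05
front,rear,centre [77.81 -1.36] 38.22
front,rear,centre [78.31 -0.78] 38.77
front,rear,centre [78.56 -0.47] 39.05
front,rear,centre [74.85 -4.26] 35.3
```

Emit:
apply_moves:
  series:
    - [[10, 0, 0], [0, 0, 0]]
    - [[10, 0, 0], [0, 0, 0]]
    - [[8, 0, 0], [0, 0, 0]]
    - [[4, 0, 0], [0, 0, 0]]
    - [[2, 0, 0], [0, 0, 0]]
    - [[2, 0, 0], [0, 0, 0]]
    - [[2, 0, 0], [0, 0, 0]]
    - [[2, 0, 0], [0, 0, 0]]
    - [[1, 0, 0], [0, 0, 0]]
    - [[1, 0, 0], [0, 0, 0]]
    - [[1, 0, 0], [0, 0, 0]]
    - [[0, 0, 0], [0, 0, 0]]

```text
t: 16.32
tool_pos: [0.5954, 0.0851, 0.2134]
orientation: [3.112, 0.423, -0.011]
force: [-14.6, -4.3, 11.7]
opening: 0.0008
gripper_force: 7.8
```

Emit:
apply_moves:
  series:
    - [[0.5, 0, 0], [0, 0, 0]]
    - [[0.5, 0, 0], [0, 0, 0]]
    - [[0.5, 0, 0], [0, 0, 0]]
    - [[0, 0, 0], [0, 0, 0]]
    - [[0, 0, 0], [0, 0, 0]]

```text
t: 16.73
tool_pos: [0.5963, 0.0854, 0.2134]
orientation: [3.112, 0.423, -0.014]
force: [-19.7, -6.1, 14.7]
opening: 0.0004
gripper_force: 10.0
```

```bash
python3 -c "
from h import *
c=snap('w17');meas(c);tilt(c);blk(c);s=robot.read_state();print(s['tool_pos'],s['force'])"
```

```text
pawl x [-14.8  -1.4] y [23.  36.8] [244 275  29  25 510]
buf x [79.2 85.5] [259  89  51  18 746]
pitch slope -0.0008 roll 0.0011 z 48.14 792
front,rear,centre [78.58 -0.57] 39.01
[0.59631854 0.0853586  0.21343671] [-18.50133133  -5.90159785  14.86301063]
```

Emit:
apply_moves:
  series:
    - [[0, 0, -0.5], [0, 0, 0]]
    - [[0, 0, -0.5], [0, 0, 0]]
    - [[0, 0, -0.5], [0, 0, 0]]
    - [[0, 0, 0], [0, 0, 0]]
    - [[0, 0, 0], [0, 0, 0]]

```text
t: 17.2
tool_pos: [0.5963, 0.0854, 0.2136]
orientation: [3.112, 0.423, -0.013]
force: [-10.8, -3.3, 1.2]
opening: 0.0002
gripper_force: 6.2
```

```bash
python3 -c "
from h import *
c=snap('w18');meas(c);tilt(c);blk(c);s=robot.read_state();print(s['tool_pos'],s['force'])"
```

```text
pawl x [-14.7  -1.4] y [23.  36.8] [244 275  29  25 499]
buf x [79.4 85.7] [260  89  50  18 745]
pitch slope -0.0032 roll -0.0015 z 48.16 797
front,rear,centre [78.67 -0.55] 39.06
[0.59633846 0.08538062 0.2135766 ] [-11.78268125  -3.82900574   3.24638393]
```

Emit:
apply_moves:
  series:
    - [[0.5, 0, -0.1], [0, 0, 0]]
    - [[0, 0, 0], [0, 0, 0]]
    - [[0, 0, 0], [0, 0, 0]]

```text
t: 17.5
tool_pos: [0.5968, 0.0856, 0.2136]
orientation: [3.113, 0.423, -0.013]
force: [-11.1, -2.7, 2.2]
opening: 0.0003
gripper_force: 6.1
```

Emit:
apply_moves:
  series:
    - [[0.5, 0, -0.2], [0, 0, 0]]
    - [[0, 0, 0], [0, 0, 0]]
    - [[0, 0, 0], [0, 0, 0]]

```text
t: 17.75
tool_pos: [0.5971, 0.0857, 0.2136]
orientation: [3.113, 0.423, -0.014]
force: [-12.7, -3.4, 2.8]
opening: 0.0002
gripper_force: 6.4
```

```bash
python3 -c "
from h import *
c=snap('w19');meas(c);tilt(c);blk(c);s=robot.read_state();print(s['tool_pos'],s['force'])"
```

```text
pawl x [-14.   -1.7] y [23.3 36.7] [244 277  28  23 469]
buf x [80.1 86.4] [260  89  50  18 744]
pitch slope -0.0012 roll -0.0039 z 48.2 797
front,rear,centre [79.39  0.16] 39.78
[0.59710598 0.08572517 0.21358545] [-11.55620761  -3.92553898   0.80864641]
```

Emit:
apply_moves:
  series:
    - [[0.5, 0, -0.1], [0, 0, 0]]
    - [[0, 0, 0], [0, 0, 0]]
    - [[0, 0, 0], [0, 0, 0]]

```text
t: 18.05
tool_pos: [0.5975, 0.0859, 0.2136]
orientation: [3.113, 0.423, -0.015]
force: [-13.1, -3.0, 2.6]
opening: 0.0005
gripper_force: 6.7
```

```bash
python3 -c "
from h import *
c=snap('w20');meas(c);tilt(c);blk(c);s=robot.read_state();print(s['tool_pos'],s['force'])"
```

```text
pawl x [-13.8  -1.5] y [23.4 36.7] [244 277  28  23 496]
buf x [80.4 86.7] [260  89  50  18 747]
pitch slope -0.0011 roll -0.0018 z 48.19 796
front,rear,centre [79.69  0.46] 40.08
[0.59745712 0.08582184 0.21359776] [-12.62596732  -5.11343181   1.9321906 ]
```

Emit:
apply_moves:
  series:
    - [[0.5, 0, -0.1], [0, 0, 0]]
    - [[0, 0, 0], [0, 0, 0]]
    - [[0, 0, 0], [0, 0, 0]]

```text
t: 18.35
tool_pos: [0.5978, 0.086, 0.2136]
orientation: [3.113, 0.423, -0.016]
force: [-12.9, -5.0, 3.4]
opening: 0.0005
gripper_force: 7.1
```

```bash
python3 -c "
from h import *
c=snap('w21');meas(c);tilt(c);blk(c);s=robot.read_state();print(s['tool_pos'],s['force'])"
```

```text
pawl x [-13.5  -1.7] y [23.4 36.7] [244 277  28  23 464]
buf x [80.7 86.9] [260  89  50  18 742]
pitch slope -0.0015 roll -0.0017 z 48.14 795
front,rear,centre [79.98  0.76] 40.37
[0.59780977 0.08591835 0.21357982] [-14.63194496  -3.66852936   2.61767316]
```

Emit:
apply_moves:
  series:
    - [[-2, 0, 0], [0, 0, 0]]
    - [[-4, 0, 0], [0, 0, 0]]
    - [[-8, 0, 0], [0, 0, 0]]
    - [[-15, 0, 0], [0, 0, 0]]
    - [[-15, 0, 0], [0, 0, 0]]
    - [[0, 0, 0], [0, 0, 0]]
    - [[0, 0, 0], [0, 0, 0]]

```text
t: 18.98
tool_pos: [0.558, 0.0747, 0.2164]
orientation: [3.113, 0.422, 0.002]
force: [-0.6, 0.1, -0.2]
opening: 0.0004
gripper_force: 0.0
```

```bash
python3 -c "
from h import *
c=snap('w22');meas(c);tilt(c);blk(c);s=robot.read_state();print(s['tool_pos'],s['force'])"
```

```text
pawl x [-25.   -1.7] y [15.9 36.4] [240 200  45  49 528]
buf x [80.  86.2] [262   4  47  17 506]
pitch slope -0.0039 roll 0.0013 z 48.23 435
front,rear,centre [78.73 -0.36] 39.18
[0.55864702 0.07485642 0.21668242] [ 0.75680264 -0.47210202 -0.37960421]
```

Emit:
apply_moves:
  series:
    - [[0, 0, -30], [0, 0, 0]]
    - [[0, 0, -30], [0, 0, 0]]
    - [[-20, 0, 0], [0, 0, 0]]
    - [[0, 0, 0], [0, 0, 0]]
    - [[0, 0, 0], [0, 0, 0]]
    - [[0, 0, 0], [0, 0, 0]]

```text
t: 19.53
tool_pos: [0.5393, 0.0696, 0.2754]
orientation: [-3.113, -0.422, 0.001]
force: [0.4, 0.1, -0.1]
opening: 0.0006
gripper_force: 0.0
```

```bash
python3 -c "
from h import *
c=snap('w23');meas(c);blk(c);s=robot.read_state();print(s['tool_pos'],s['force'])
print(robot.close_job())"
```

```text
pawl x [-23.8  -2. ] y [16.3 36.5] [258 154  34  37 536]
buf x [80.1 86.2] [278   8  33  12 261]
front,rear,centre [78.34 -0.79] 38.78
[0.53926828 0.06965722 0.27514033] [-0.0584706   0.57820038  0.69731287]
the job is handed in; nothing more can be done
None
```

The block is latched in the channel and I handed the job in at about 19.6 s; the verdict wasn't shown, but camera measurements put the pawl about 1 mm short of fully out and the buffer held at about 4 mm, with the block flat and the gripper clear.

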